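# Close the parrot's treat station

### The arm

A 6-joint arm with a two-finger parallel gripper is mounted at the origin on the work surface. World frame = base frame: x ahead of the robot, y to its left, z up, the work surface at z = 0. Lengths are in m, angles in rad, forces in N, time in s.
With the tool pointing down it reaches from about 0.375 to 0.9 m from the base axis. Payload 3.1 kg.
Tool frame: the origin (TCP) lies on the mounting face of the last link; the fingertips stand 173 mm ahead of it and the grasp point (between the pads) lies 155 mm ahead of it; x points along the fingers, y is the direction in which the jaws open and shut, and the axes are right-handed (so a half turn about x gives the same grasp; the last joint's range is limited). The gripper opens to 85 mm and grips with 20 to 120 N. Pads are 22 mm wide; open, the fingers measure 114 mm over their backs; the gripper's body (76 mm by 85 mm) begins 54 mm behind the grasp point. The pads swing forward as they close: fully open they stand 13 mm farther back than shut.
Start: joints at [-1.345, 0.527, 1.433, -0, 1.181, -0.178], TCP at [0.246, -0.575, 0.405] pointing down, gripper open.
Joint ranges: [-3.08, 3.08], [-0.75, 2.2], [0.22, 2.44], [-1.43, 4.57], [0, 2.65], [-2.85, 2.85]. Speed limits (rad/s): [2.79, 2.79, 3.14, 3.14, 3.14, 3.14].

### API

Orientations are given as a unit quaternion [w, x, y, z].
In Python, from rig import observe, camera, get_calibration, hand_in gives the robot as it stands.
- The arm moves only by the tool send_rows, never from a script. Its argument "commands" is a list that holds one entry, the list of rows, each a list of 7 numbers: the shift along the tool's x, y, z as a fraction of full scale, then the turn, a rotation vector about the tool's x, y, z as a fraction of full scale, then the opening, from 0 (shut) to 1 (fully open). In form: [[[dx, dy, dz, ax, ay, az, gripper], ...]]. A call has 1 to 12 rows; each row shifts and turns the commanded pose from where the row before left it, along the tool's axes as they then stand; what a row does not reach is not made up. Full scale, the value 1, is 0.05 m for a shift and 30 degrees for a turn. A row lasts 1/8 s, in which the tool goes at most 62.5 mm and 10.7 degrees, less where a joint would pass 70% of its speed; a pose out of reach is approached as far as the arm can. A call with a number of a shift or a turn outside -1 to 1 is refused whole. A call with a gripper value outside its range is refused whole. The fingers move at their own pace and stop on an object; "newtons" is the grip in N (left out, the last holds). Time passes only in rows, so rows that do not move let the fingers close. It gives the time, the measured TCP pose, the force and the opening at its end, in the units of the state.
- observe(): the state, without advancing time (a new reading comes with each control period).
- camera(name): name is "scene" or "top" or "wrist"; returns the picture (420x560x3 uint8, red, green, blue); there is no depth.
- get_calibration(name): a dict with "fovy" (degrees; the focal length in pixels is half the picture's height over the tangent of half this angle, whatever the lens; pixels are square), "cx", "cy" (the principal point, pixels), "world_from_camera" (4x4, takes a point from camera to world coordinates). Camera axes: x right, y up, looking along -z (the intrinsics and any distortion apply to the point x, -y, -z); pixel columns grow to the right and rows downward; lengths in m; the calibration is good to about 2 mm. The wrist camera is an equidistant fisheye: a pixel r from the principal point sees the ray r / f radians off the axis. A picture is of the moment at which its call begins: read the wrist's pose just before it. get_calibration takes no time and is no camera call; for the wrist camera it gives the pose at the moment of the call.
- hand_in(): hands the job in, once; it reports no verdict.
The state is a dict: "clock": time; "qpos": joint angles; "qd": joint speeds; "joint_efforts": joint torques, N m; "tcp_pos": TCP position; "ee_rot": TCP orientation; "contact_force": force on the tool from outside, world axes, zero at the start; "ft_torque": the same for the moment, N m; "gripper_width": opening from 0.0 (shut) to 1.0 (fully open).
Only numpy, scipy, OpenCV 4.12 (cv2) and the standard library are available. Lean on these libraries where they do the work, as an engineer would, in place of code of your own. Each camera call takes 0.05 s, during which the arm holds its last target. There are 200 camera calls.

### The job

Treat time is over. Slide the slotted pine lock out along its channel until it is well clear of the two-sided sign, spin the sign half a turn so that its crossed-bars face looks to where the bowl face looked, and slide the lock fully home again over the sign's edge. Then set the steel cover on the green treat dish so that it sits seated and level. Leave the dish, the red foot toy and the two loose pine blocks where they are.

Things in the scene. Friction and masses are not known exactly. Their poses are not given: they have to be found in the camera images.
- stand: Fixed dark wooden sign stand, base 100 mm (x) by y = -235 to +90 mm, upper face at z = 12 mm. Origin: on the vertical spindle axis (12 mm thick) at table height. Its +x is the side the bowl face looks to at the start (away from the robot); its -y runs along the lock's channel, away from the spindle. Place and yaw (up to 0.3 rad either way) vary.
- channel (a point): Middle of the channel's floor (z = 12 mm) on the stand. The channel runs along the stand's y from y = -38 to -215 mm, between two low rails 64 mm apart (tops at z = 24 mm), with a solid stop at each end (tops at z = 28 mm).
- sign (a joint): Turn of the sign about the vertical spindle, rad, positive counter-clockwise from above. 0: panel along the stand's y axis, bowl face to the stand's +x. Turns freely either way to +/-3.6; half a turn is +3.14 or -3.14. Light friction (0.03 N m), no spring or detent: it stays where it is left and does not coast.
- sign_center (a point): Centre of the sign panel, on the spindle axis, 78 mm high. Panel 150 mm wide (75 mm each side of the axis), z = 36 to 120 mm (small cap to 126 mm and spindle to 128 mm on the axis), 10 mm thick. The point's y runs along its width, its x is normal to it. One face bears a dark bowl silhouette, the other two crossed dark bars.
- sign_bowl_face (a point): Centre of the panel's bowl face (5 mm from sign_center).
- lock: Loose pine lock, 0.2 to 0.45 kg, sliding in the channel. Origin: centre of its underside; axes parallel to the stand's. Sled 60 mm wide (x), 120 mm long (y), 18 mm high. Origin at the stand's y = -98 mm when fully home (against the inner stop; it starts within 5 mm of that), -155 mm fully out (outer stop). The sign turns clear of it from -138 mm on outward. It can tip if pushed high and hard.
- lock_slot (a point): On the lock, 40 mm to +y of its origin, 40 mm above its underside: middle of the 24 mm wide slot, open to +y, that takes the sign's edge. On either side stands a cheek 18 mm thick (x), from y = 20 to 60 mm of the lock, up to 63 mm above its underside.
- lock_post (a point): Middle of the top of the lock's solid push post, 88 mm above the lock's underside, 48 mm to -y of its origin. The post is 40 mm wide (x), 24 mm thick (y = -60 to -36 mm of the lock), rising from the sled; 56 mm of free space lies between it and the cheeks.
- cover: Loose stainless steel cover, 0.13 to 0.25 kg, lying on the low rack. Origin: centre of its underside. A round plug of 88 mm diameter, 8 mm high; a disc of 124 mm diameter from 8 to 13 mm; an upright cylindrical grip of 24 mm diameter from 13 to 45 mm above the origin. Seated, the disc rests on the dish's rim and the origin is 42 mm above the dish's origin.
- dish: Loose round green ceramic treat dish, about 0.4 kg. Origin: centre of its underside. 50 mm high, 112 mm outer and 102 mm inner diameter at the rim. It stands to the left or the right of the stand, with the rack on the other side.
- rack: Fixed clear acrylic low rack tier on four short steel legs, 150 x 150 mm, flat top at z = 50 mm, origin under its centre at table height. The cover lies on it.
- foot_toy: Bystander: red acrylic foot toy lying flat, 160 x 52 mm, 22 mm high, between robot and stand. Origin: centre of its underside.
- block_a: Bystander: pine block 90 x 45 x 30 mm between robot and stand. Origin: centre of its underside.
- block_b: Bystander: pine block 80 x 50 x 35 mm beyond the stand's left end. Origin: centre of its underside.
There are look-alikes about, which are no part of the job. What is shaped like the cover but orange is not meant.

How it is judged:
On the way, in this order (a step that is already met when the one before it is completed fails the run):
1. the lock is slid out, clear of the sign (y of lock in the frame of stand below -0.139 m and value of joint sign between -0.4 and 0.4 rad), for 0.1 s.
2. the sign is turned half a turn with the lock out ((value of joint sign between 2.8916 and 3.3916 rad or value of joint sign between -3.3916 and -2.8916 rad) and y of lock in the frame of stand below -0.13 m), for 0.1 s.
3. the lock is home again over the sign's edge ((value of joint sign between 3.0216 and 3.2616 rad or value of joint sign between -3.2616 and -3.0216 rad) and y of lock in the frame of stand above -0.108 m and distance between lock and stand below 0.113 m and angle between lock's own z axis and vertical below 0.1 rad), for 0.2 s.
4. the cover sits seated and level on the dish (horizontal distance between cover and dish below 0.01 m and z of cover in the frame of dish between 0.036 and 0.0455 m and angle between cover's own z axis and vertical below 0.06 rad), for 0.2 s.
At the end, for the whole second after the job is handed in: Sign half a turn from its start (either way, within 0.12 rad); lock upright in its channel within 10 mm of fully home; cover on the dish, centred within 10 mm, its origin 36 to 45.5 mm above the dish's, tilted under 0.06 rad; dish within 30 mm of its start; all at rest (all of step 3 and all of step 4 and linear speed of each of cover, lock below 0.02 m/s and velocity of joint sign between -0.1 and 0.1 rad/s and distance of dish from where it was at the start of the episode below 0.03 m); the robot touches nothing.
It fails at once if the red foot toy is moved more than 25 mm (distance of foot_toy from where it was at the start of the episode above 0.025 m).
It fails at once if the near pine block is moved more than 25 mm (distance of block_a from where it was at the start of the episode above 0.025 m).
It fails at once if the far pine block is moved more than 25 mm (distance of block_b from where it was at the start of the episode above 0.025 m).
It fails at once if the dish is pushed more than 40 mm or tipped (distance of dish from where it was at the start of the episode above 0.04 m or angle between dish's own z axis and vertical above 0.3 rad).
It also fails if it takes over 72 s, if anything falls off the work surface, if the arm or the gripper's body presses on something with over 40 N, if the wrist force passes 120 N, or if a joint passes its speed limit or range.

## Working session

There is one attempt and no reset: what is moved stays moved. The work goes in short steps, Python scripts to look and compute and a tool call to move; the robot and the scene stay as the last step left them, time stands still between calls to the robot, and variables do not carry over. Pictures are saved under pics/ and viewed, about 8 in all and at most 12, crops included, and the job is handed in when it is done.

Besides the shell and the picture viewer there is one more tool, called as name(argument=value, ...), one argument or row to a line, values as JSON. send_rows: Moves the arm, as the interface text tells. Shift numbers are shares of 0.05 m and turn numbers shares of 30 degrees, none past 1 either way. Its arguments: {"type":"object","properties":{"commands":{"type":"array","items":{"type":"array","items":{"type":"array","items":{"type":"number"}}}},"newtons":{"type":"number"}},"required":["commands"]}

```bash
mkdir -p pics; ls; python3 - <<'E'
from rig import *
import cv2,json
for n in("scene","top"):
    im=camera(n); cv2.imwrite(f"pics/{n}0.png",im[:,:,::-1]); 
    c=get_calibration(n); print(n,c)
print(get_calibration("wrist"))
print(observe())
E
```

```text
pics
scene {'fovy': 53.67259894362881, 'cx': 272.411611791428, 'cy': 212.3662438875674, 'world_from_camera': array([[-0.40796638, -0.78442241,  0.46716691,  0.99423963],
       [ 0.91297253, -0.34676193,  0.21502866,  0.3273922 ],
       [-0.0066776 ,  0.51423502,  0.85762332,  1.03277103],
       [ 0.        ,  0.        ,  0.        ,  1.        ]])}
top {'fovy': 49.385625119263295, 'cx': 277.2974168675209, 'cy': 205.66213774727467, 'world_from_camera': array([[ 0.01598259,  0.98710124, -0.15929753,  0.27012368],
       [-0.99980483,  0.01392696, -0.01401247,  0.0791008 ],
       [-0.0116132 ,  0.1594904 ,  0.98713117,  1.2359635 ],
       [ 0.        ,  0.        ,  0.        ,  1.        ]])}
{'fovy': 65.70646984690485, 'cx': 282.96219396094665, 'cy': 207.85136963387427, 'world_from_camera': array([[ 3.92950694e-01,  8.72643522e-01,  2.89970748e-01,
         3.21069556e-01],
       [-9.19559138e-01,  3.73197915e-01,  1.23021577e-01,
        -5.43165494e-01],
       [-8.62496533e-04, -3.14986665e-01,  9.49095705e-01,
         3.72080942e-01],
       [ 0.00000000e+00,  0.00000000e+00,  0.00000000e+00,
         1.00000000e+00]])}
{'clock': 0.1, 'qpos': array([-1.34552133e+00,  5.28388049e-01,  1.43377410e+00,  2.12526833e-05,
        1.18143442e+00, -1.78485618e-01]), 'qd': array([-2.10434320e-04, -2.42027650e-03, -2.04862383e-03, -2.54032307e-04,
       -2.32359368e-03,  3.52754090e-05]), 'joint_efforts': array([ 1.76326324e-05, -4.43305707e+01, -1.78585929e+01, -3.05909671e-04,
        3.85670617e-03,  9.93021985e-06]), 'tcp_pos': array([ 0.24551665, -0.57441978,  0.40382204]), 'ee_rot': array([-0.14107193, -0.69273695, -0.14248884,  0.6927562 ]), 'contact_force': array([-0.50622654, -0.33639588, -0.0920565 ]), 'ft_torque': array([ 0.05118393,  0.008799  , -0.01861854]), 'gripper_width': 0.997781907970555}
```

View pics/scene0.png

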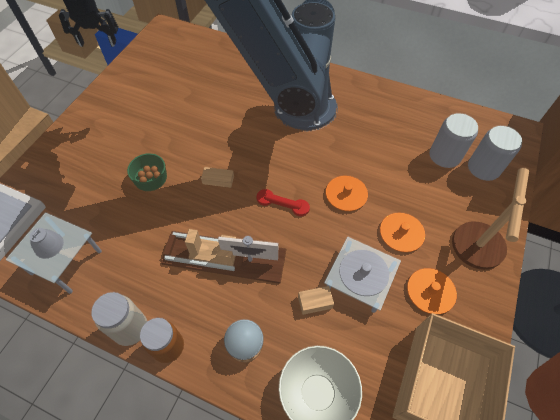

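View pics/top0.png

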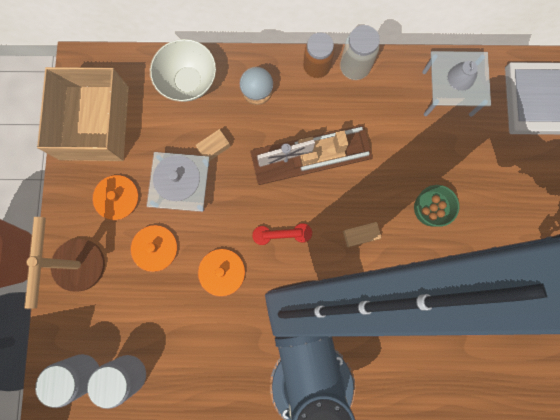

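```bash
cat > h.py <<'E'
import numpy as np,cv2
from rig import *
from scipy.spatial.transform import Rotation as R
def cal(n):
    c=get_calibration(n); return (210/np.tan(np.radians(c['fovy'])/2),c['cx'],c['cy'],np.array(c['world_from_camera']))
def ray(n,u,v,c=None):
    f,cx,cy,T=c or cal(n)
    a,b=u-cx,v-cy
    if n=='wrist':
        r=np.hypot(a,b)+1e-9; t=r/f; d=np.array([np.sin(t)*a/r,-np.sin(t)*b/r,-np.cos(t)])
    else: d=np.array([a/f,-b/f,-1])
    return T[:3,3],T[:3,:3]@d
def at(n,u,v,z,c=None):
    o,d=ray(n,u,v,c); return o+d*(z-o[2])/d[2]
def proj(n,P,c=None):
    f,cx,cy,T=c or cal(n)
    p=(np.atleast_2d(P)-T[:3,3])@T[:3,:3]; x,y,z=p[:,0],-p[:,1],-p[:,2]
    if n=='wrist':
        rr=np.hypot(x,y)+1e-12; t=np.arctan2(rr,z); return np.c_[cx+f*t*x/rr,cy+f*t*y/rr]
    return np.c_[cx+f*x/z,cy+f*y/z]
def tool():
    s=observe(); q=s['ee_rot']; return np.array(s['tcp_pos']),R.from_quat([q[1],q[2],q[3],q[0]])
E
python3 - <<'E'
from h import *
t=cv2.imread('pics/top0.png'); s=cv2.imread('pics/scene0.png')
def crop(im,x,y,w,h,k):return cv2.resize(im[y:y+h,x:x+w],None,fx=k,fy=k,interpolation=cv2.INTER_CUBIC)
a=np.hstack([crop(t,245,115,140,75,4),crop(t,140,130,80,100,3)])
b=np.hstack([crop(s,155,220,140,75,4),crop(t,400,160,80,100,3)])
cv2.imwrite('pics/c1.png',np.vstack([a,b]))
p,r=tool(); print(p,r.as_matrix())
E
```

```text
[ 0.24551665 -0.57441978  0.40382204] [[-4.28457680e-04  3.92871480e-01 -9.19593289e-01]
 [ 1.95767119e-03 -9.19591282e-01 -3.92871534e-01]
 [-9.99997992e-01 -1.96859012e-03 -3.75107231e-04]]
```

View pics/c1.png

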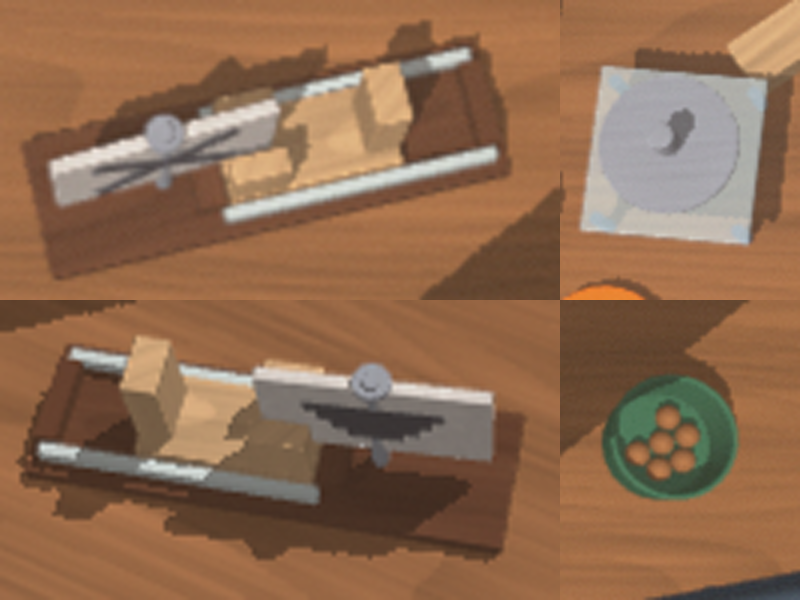

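```bash
python3 - <<'E'
from h import *
from scipy.optimize import least_squares
ct,cs=cal('top'),cal('scene')
T=lambda u,v:(245+u/4,115+v/4); S=lambda u,v:(155+u/4,220+v/4)
# stand-frame points <-> pixels
pts=[('top',(-.0,0,.128),T(163,132)),('scene',(0,0,.128),S(371,380)),
('top',(.05,.09,.012),T(22,145)),('top',(-.05,.09,.012),T(55,278)),('top',(-.05,-.235,.012),T(510,174)),
('scene',(.05,.09,.012),S(502,550)),('scene',(-.05,.09,.012),S(526,413)),('scene',(.05,-.235,.012),S(22,480))]
def f(p):
    c,s=np.cos(p[2]),np.sin(p[2]);o=[]
    for n,P,uv in pts:
        W=[p[0]+c*P[0]-s*P[1],p[1]+s*P[0]+c*P[1],P[2]]
        o+=list((proj(n,W,ct if n=='top' else cs)[0]-uv))
    return o
r=least_squares(f,[.5,0,0],loss='soft_l1');print('stand',r.x,np.round(r.fun,1), np.round(np.reshape(f(r.x),(-1,2)),1).tolist())
x,y,a=r.x;M=np.array([[np.cos(a),-np.sin(a)],[np.sin(a),np.cos(a)]])
loc=lambda w:M.T@(np.array(w)[:2]-[x,y])
# lock post top z=100: corners in top
for u,v in((362,70),(400,66),(410,120),(372,125)): print('post',loc(at('top',*T(u,v),.1,ct)))
for u,v in((133,338),(171,338),(163,392),(122,390)): print('postS',loc(at('scene',*S(u,v),.1,cs)))
# dish & cover ellipses
im=cv2.imread('pics/top0.png')
h=cv2.cvtColor(im,cv2.COLOR_BGR2HSV)
m=cv2.inRange(h,(50,60,20),(95,255,255)); m[:160]=0;m[260:]=0;m[:,:400]=0;m[:,480:]=0
c=max(cv2.findContours(m,0,2)[0],key=cv2.contourArea);e=cv2.fitEllipse(cv2.convexHull(c));print('dish',e,at('top',*e[0],.05,ct),e[1][0]/cs[0])
im=cv2.imread('pics/scene0.png');h=cv2.cvtColor(im,cv2.COLOR_BGR2HSV)
m=cv2.inRange(h,(50,60,20),(95,255,255)); m[:140]=0;m[210:]=0;m[:,:110]=0;m[:,190:]=0
c=max(cv2.findContours(m,0,2)[0],key=cv2.contourArea);e=cv2.fitEllipse(cv2.convexHull(c));print('dishS',e,at('scene',*e[0],.05,cs))
# cover: disc edges in top crop
q=lambda u,v:(140+(u-560)/3,130+v/3)
P=[at('top',*q(*k),.063,ct) for k in((600,145),(740,145),(670,76),(668,214))]
print('cover disc',np.round(P,4).tolist(),np.mean(P,0)); print('grip top',at('top',*q(662,137),.095,ct))
Pk=[at('top',*q(*k),.05,ct) for k in((602,67),(767,82),(749,243),(582,229))];print('rack',np.mean(Pk,0),np.round(Pk,3).tolist())
print('gripS',at('scene',365,267,.095,cs),'disc S',at('scene',364,271,.063,cs))
E
```

```text
stand [0.59851739 0.07742832 0.25258348] [ -0.6  -1.1  -0.2 -74.7  -1.4  -1.8  -1.4  -0.7  -0.4  -2.1  -0.2 -74.9
  -0.5 -74.9  -0.2 -76.3] [[-0.6, -1.1], [-0.2, -74.7], [-1.4, -1.8], [-1.4, -0.7], [-0.4, -2.1], [-0.2, -74.9], [-0.5, -74.9], [-0.2, -76.3]]
post [ 0.01452914 -0.1374443 ]
post [ 0.01129279 -0.16192354]
post [-0.02512003 -0.15886561]
post [-0.02253852 -0.13433807]
postS [ 0.17224685 -0.10711926]
postS [ 0.16861953 -0.08539261]
postS [ 0.20006573 -0.08172336]
postS [ 0.20280291 -0.10508334]
dish ((436.5560302734375, 205.99526977539062), (41.29762649536133, 43.74546813964844), 74.03360748291016) [ 0.46650949 -0.32123948  0.05      ] 0.09949420344648845
dishS ((147.23916625976562, 171.21783447265625), (36.259151458740234, 38.44367980957031), 96.78479766845703) [ 0.47893147 -0.31350426  0.05      ]
cover disc [[0.5278, 0.4236, 0.063], [0.5294, 0.3004, 0.063], [0.591, 0.3652, 0.063], [0.4671, 0.3606, 0.063]] [0.52882676 0.36243698 0.063     ]
grip top [0.52842673 0.36146708 0.095     ]
rack [0.52291993 0.36025524 0.05      ] [[0.602, 0.43, 0.05], [0.59, 0.281, 0.05], [0.445, 0.291, 0.05], [0.455, 0.439, 0.05]]
gripS [0.53393268 0.36206244 0.095     ] disc S [0.52963982 0.3642442  0.063     ]
```

```bash
python3 - <<'E'
from h import *
from scipy.optimize import least_squares
ct,cs=cal('top'),cal('scene')
T=lambda u,v:(245+u/4,115+v/4); S=lambda u,v:(155+u/4,220+(v-300)/4)
pts=[('top',(-.0,0,.128),T(163,132)),('scene',(0,0,.128),S(371,380)),
('top',(.05,.09,.012),T(22,145)),('top',(-.05,.09,.012),T(55,278)),('top',(-.05,-.235,.012),T(510,174)),
('scene',(.05,.09,.012),S(502,550)),('scene',(-.05,.09,.012),S(526,413)),('scene',(.05,-.235,.012),S(22,480))]
def f(p):
    c,s=np.cos(p[2]),np.sin(p[2]);o=[]
    for n,P,uv in pts:
        W=[p[0]+c*P[0]-s*P[1],p[1]+s*P[0]+c*P[1],P[2]]
        o+=list((proj(n,W,ct if n=='top' else cs)[0]-uv))
    return o
r=least_squares(f,[.5,0,0],loss='soft_l1');print('stand',r.x, np.round(np.reshape(f(r.x),(-1,2)),1).tolist())
x,y,a=r.x;M=np.array([[np.cos(a),-np.sin(a)],[np.sin(a),np.cos(a)]])
loc=lambda w:M.T@(np.array(w)[:2]-[x,y])
for u,v in((362,70),(400,66),(410,120),(372,125)): print('post',loc(at('top',*T(u,v),.1,ct)))
for u,v in((133,338),(171,338),(163,392),(122,390)): print('postS',loc(at('scene',*S(u,v),.1,cs)))
for u,v in((165,165),(215,300-30)): pass
# dish rim model silhouette fit via hull of rim(outer r56,z50)+ base (r~45?)
E
```

```text
stand [0.59654879 0.07657934 0.25429699] [[-0.2, -0.3], [-0.1, -0.5], [-1.1, -1.1], [-1.1, 0.0], [-0.1, -1.5], [-0.2, -0.8], [-0.5, -0.7], [-0.1, -1.9]]
post [ 0.01641247 -0.13714254]
post [ 0.01313418 -0.1616162 ]
post [-0.02327335 -0.15849589]
post [-0.02064981 -0.13397281]
postS [-0.01738723 -0.16009683]
postS [-0.02132403 -0.1360539 ]
postS [ 0.01697825 -0.13111664]
postS [ 0.01979342 -0.1569542 ]
```

```bash
cat >> h.py <<'E'
SX,SY,SA=0.5965,0.0766,0.2543
def sw(x,y):
    c,s=np.cos(SA),np.sin(SA); return np.array([SX+c*x-s*y,SY+s*x+c*y])
def go(xy,z,yaw=None):
    """needed shift (tool axes, full-scale units), turn about tool x; yaw = wanted angle of tool y axis (mod 180)"""
    p,r=tool(); m=r.as_matrix(); d=m.T@(np.array([*xy,z])-p)/.05
    cur=np.arctan2(m[1,1],m[0,1]); t=0
    if yaw is not None: t=-((yaw-cur+np.pi/2)%np.pi-np.pi/2)/np.radians(30)
    print('pos',p.round(4),'yaw',round(np.degrees(cur),1),'downerr',np.round(m[:2,0],3),'shift',d.round(3),'turn',round(t,3))
E
python3 - <<'E'
from h import *
go(sw(0,-.148),.36,SA+np.pi/2)
E
```

```text
pos [ 0.2455 -0.5744  0.4038] yaw -66.9 downerr [-0.     0.002] shift [  0.893  -6.287 -11.13 ] turn 0.285
```

send_rows(
  commands=[
    [[0, -0.4, -0.7, 0, 0, 0, 1], [0, -0.4, -0.7, 0, 0, 0, 1], [0, -0.4, -0.7, 0, 0, 0, 1], [0, -0.4, -0.7, 0, 0, 0, 1], [0, -0.4, -0.7, 0, 0, 0, 1], [0, -0.4, -0.7, 0, 0, 0, 1], [0, -0.4, -0.7, 0, 0, 0, 1], [0, -0.4, -0.7, 0, 0, 0, 1], [0, -0.4, -0.7, 0, 0, 0, 1], [0, -0.4, -0.7, 0, 0, 0, 1], [0, -0.4, -0.7, 0, 0, 0, 1], [0, -0.4, -0.7, 0, 0, 0, 1]],
  ],
)

```text
clock: 1.6
tcp_pos: [0.5381, -0.1878, 0.4043]
ee_rot: [-0.142, -0.693, -0.142, 0.693]
contact_force: [0.4, -0.5, -0.2]
gripper_width: 1.002
```

```bash
python3 - <<'E'
from h import *
go(sw(0,-.148),.36,SA+np.pi/2)
E
```

```text
pos [ 0.5381 -0.1878  0.4043] yaw -66.9 downerr [-0.001  0.   ] shift [ 0.886 -1.475 -2.711] turn 0.285
```

send_rows(
  commands=[
    [[0.15, -0.36, -0.68, 0, 0, 0, 1], [0.25, -0.36, -0.68, 0, 0, 0, 1], [0.25, -0.36, -0.68, 0, 0, 0, 1], [0.25, -0.36, -0.65, 0, 0, 0, 1], [0, 0, 0, 0.285, 0, 0, 1], [0, 0, 0, 0, 0, 0, 1], [0, 0, 0, 0, 0, 0, 1]],
  ],
)

```text
clock: 2.48
tcp_pos: [0.6327, -0.0702, 0.3596]
ee_rot: [-0.09, -0.701, -0.09, 0.701]
contact_force: [-0.6, -0.2, -0.3]
gripper_width: 1.004
```

```bash
python3 - <<'E'
from h import *
go(sw(0,-.148),.235,SA+np.pi/2)
c=cal('wrist'); im=camera('wrist')[:,:,::-1].copy(); cv2.imwrite('pics/w1raw.png',im)
def P(l): return proj('wrist',[[*sw(a,b),z] for a,b,z in l],c)
k=1.4
im=cv2.resize(im,None,fx=k,fy=k,interpolation=cv2.INTER_CUBIC)
def poly(l,col): cv2.polylines(im,[np.int32(P(l)*k)],True,col,1)
poly([(.05,.09,.012),(-.05,.09,.012),(-.05,-.235,.012),(.05,-.235,.012)],(0,255,0))
poly([(.02,-.158,.1),(-.02,-.158,.1),(-.02,-.134,.1),(.02,-.134,.1)],(0,0,255))
poly([(.005,.075,.12),(-.005,.075,.12),(-.005,-.075,.12),(.005,-.075,.12)],(255,0,0))
cv2.imwrite('pics/w1.png',im)
E
```

```text
pos [ 0.6327 -0.0702  0.3596] yaw -75.3 downerr [-0.  0.] shift [ 2.493 -0.064 -0.039] turn 0.003
```

View pics/w1.png

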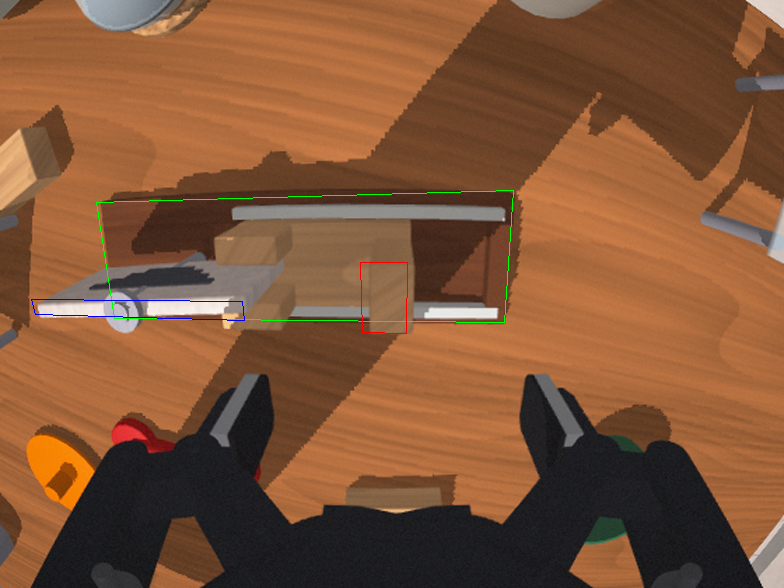

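send_rows(
  commands=[
    [[0, -0.02, -0.04, 0, 0, 0, 0.8], [0.5, 0, 0, 0, 0, 0, 0.8], [0.5, 0, 0, 0, 0, 0, 0.8], [0.5, 0, 0, 0, 0, 0, 0.8], [0.5, 0, 0, 0, 0, 0, 0.8], [0.49, 0, 0, 0, 0, 0, 0.8], [0, 0, 0, 0, 0, 0, 0.1], [0, 0, 0, 0, 0, 0, 0.1], [0, 0, 0, 0, 0, 0, 0.1], [0, 0, 0, 0, 0, 0, 0.1], [0, 0, 0, 0, 0, 0, 0.1]],
  ],
  newtons=40,
)

```text
clock: 3.9
tcp_pos: [0.6351, -0.0685, 0.2366]
ee_rot: [0.09, 0.702, 0.089, -0.701]
contact_force: [-0.5, 1.3, 5.8]
gripper_width: 0.279
```

```bash
python3 - <<'E'
from h import *
go(sw(0,-.202),.235,SA+np.pi/2); print(observe()['gripper_width'])
E
```

```text
pos [ 0.6351 -0.0685  0.2366] yaw -75.4 downerr [ 0.002 -0.001] shift [0.033 1.038 0.017] turn 0.001
0.27892327300556863
```

send_rows(
  commands=[
    [[0, 0.16, 0, 0, 0, 0, 0.1], [0, 0.16, 0, 0, 0, 0, 0.1], [0, 0.17, 0, 0, 0, 0, 0.1], [0, 0.17, 0, 0, 0, 0, 0.1], [0, 0.17, 0, 0, 0, 0, 0.1], [0, 0.17, 0, 0, 0, 0, 0.1], [0, 0, 0, 0, 0, 0, 0.1], [0, 0, 0, 0, 0, 0, 0.1]],
  ],
)

```text
clock: 4.9
tcp_pos: [0.6471, -0.1166, 0.2366]
ee_rot: [0.09, 0.701, 0.09, -0.701]
contact_force: [-1.4, 1.2, 7.7]
gripper_width: 0.277
```

```bash
python3 - <<'E'
from h import *
go(sw(0,-.202),.235,SA+np.pi/2); print(observe()['gripper_width'])
E
```

```text
pos [ 0.6471 -0.1166  0.2366] yaw -75.4 downerr [0. 0.] shift [0.032 0.045 0.007] turn 0.001
0.2769900314019412
```

send_rows(
  commands=[
    [[0, 0, 0, 0, 0, 0, 0.8], [0, 0, 0, 0, 0, 0, 0.8], [0, 0, 0, 0, 0, 0, 0.8], [-0.5, 0, 0, 0, 0, 0, 0.8], [-0.6, 0, 0, 0, 0, 0, 0.8], [-0.6, 0, 0, 0, 0, 0, 0.8], [-0.6, 0, 0, 0, 0, 0, 0.8], [0, 0, 0, 0, 0, 0, 0.8]],
  ],
)

```text
clock: 5.9
tcp_pos: [0.648, -0.1171, 0.3528]
ee_rot: [0.091, 0.703, 0.089, -0.699]
contact_force: [1.0, 0.4, -0.2]
gripper_width: 0.804
```

```bash
python3 - <<'E'
from h import *
go(sw(0,.045),.35,SA); print(observe()['qpos'])
c=cal('wrist'); im=camera('wrist')[:,:,::-1].copy()
def P(l): return proj('wrist',[[*sw(a,b),z] for a,b,z in l],c)
k=1.4
im=cv2.resize(im,None,fx=k,fy=k,interpolation=cv2.INTER_CUBIC)
def poly(l,col): cv2.polylines(im,[np.int32(P(l)*k)],True,col,1)
L=-.152
poly([(.02,L-.06,.1),(-.02,L-.06,.1),(-.02,L-.036,.1),(.02,L-.036,.1)],(0,0,255))
poly([(.03,L+.02,.075),(.03,L+.06,.075),(.012,L+.06,.075),(.012,L+.02,.075)],(0,255,255))
poly([(.005,.075,.12),(-.005,.075,.12),(-.005,-.075,.12),(.005,-.075,.12)],(255,0,0))
cv2.imwrite('pics/w2.png',im)
E
```

```text
pos [ 0.648  -0.1171  0.3528] yaw -75.4 downerr [ 0.006 -0.002] shift [ 0.04  -4.909  0.021] turn -2.999
[-3.48211595e-01  6.28600503e-01  1.39402452e+00 -4.27014449e-05
  1.11291967e+00  9.67986151e-01]
```

View pics/w2.png

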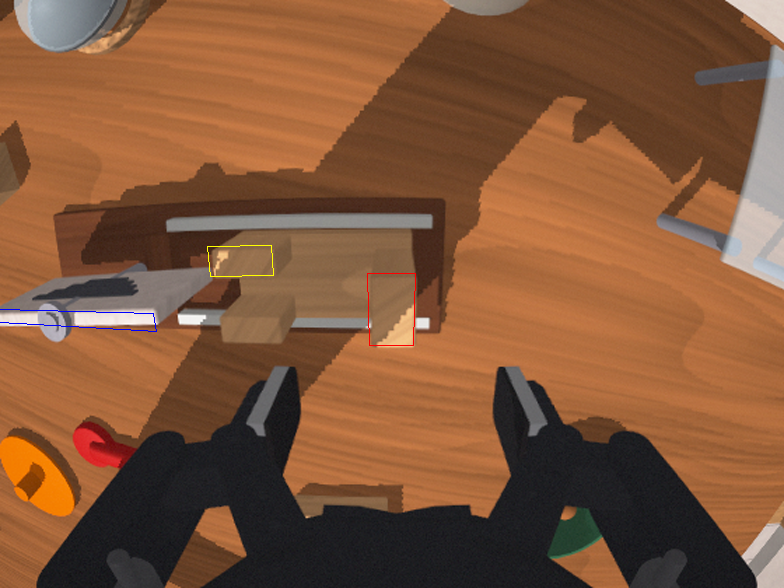

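send_rows(
  commands=[
    [[0, -0.7, 0, 0, 0, 0, 0.6], [0, -0.7, 0, 0, 0, 0, 0.6], [0, -0.7, 0, 0, 0, 0, 0.6], [0, -0.7, 0, 0, 0, 0, 0.6], [0, -0.7, 0, 0, 0, 0, 0.6], [0, -0.7, 0.02, 0, 0, 0, 0.6], [0, -0.7, 0, 0, 0, 0, 0.6], [0, 0, 0, -0.3, 0, 0, 0.6], [0, 0, 0, -0.3, 0, 0, 0.6], [0, 0, 0, -0.3, 0, 0, 0.6], [0, 0, 0, -0.3, 0, 0, 0.6], [0, 0, 0, -0.3, 0, 0, 0.6]],
  ],
)

```text
clock: 7.45
tcp_pos: [0.5839, 0.12, 0.3481]
ee_rot: [-0.352, -0.612, -0.354, 0.614]
contact_force: [-0.0, 0.5, 0.7]
gripper_width: 0.596
```

send_rows(
  commands=[
    [[0, 0, 0, -0.3, 0, 0, 0.6], [0, 0, 0, -0.3, 0, 0, 0.6], [0, 0, 0, -0.3, 0, 0, 0.6], [0, 0, 0, -0.3, 0, 0, 0.6], [0, 0, 0, -0.3, 0, 0, 0.6], [0, 0, 0, -0.3, 0, 0, 0.6], [0, 0, 0, -0.2, 0, 0, 0.6], [0, 0, 0, 0, 0, 0, 0.6]],
  ],
)

```text
clock: 8.45
tcp_pos: [0.584, 0.1199, 0.3484]
ee_rot: [0.61, 0.356, 0.612, -0.357]
contact_force: [-1.0, 0.1, -0.3]
gripper_width: 0.6
```

```bash
python3 - <<'E'
from h import *
go(sw(0,.045),.255,SA+np.radians(15)); print(observe()['qpos'][5])
E
```

```text
pos [0.584  0.1199 0.3484] yaw 29.5 downerr [-0.003 -0.   ] shift [1.868 0.028 0.011] turn -0.002
-0.49972748408836354
```

```bash
python3 - <<'E'
from h import *
print(observe()['qpos'],cal('wrist')[3][:3,3])
E
```

```text
[ 1.52960836e-02  5.57747660e-01  1.56074317e+00 -1.83420235e-05
  1.02657639e+00 -4.99727484e-01] [0.54526192 0.18973884 0.31679601]
```

send_rows(
  commands=[
    [[0, 0.028, 0.011, 0, 0, 0, 0.5], [0, 0, 0, 0.333, 0, 0, 0.5], [0.4, 0, 0, 0, 0, 0, 0.5], [0.5, 0, 0, 0, 0, 0, 0.5], [0.5, 0, 0, 0, 0, 0, 0.5], [0.468, 0, 0, 0, 0, 0, 0.5], [0, 0, 0, 0, 0, 0, 0.22], [0, 0, 0, 0, 0, 0, 0.22], [0, 0, 0, 0, 0, 0, 0.22]],
  ],
)

```text
clock: 9.57
tcp_pos: [0.5863, 0.1202, 0.2578]
ee_rot: [0.578, 0.408, 0.577, -0.407]
contact_force: [-0.9, -0.0, -0.1]
gripper_width: 0.22
```

```bash
python3 - <<'E'
from h import *
go(sw(0,.045),.255,SA+np.radians(5)); s=observe();print(s['qpos'][5],s['contact_force'])
E
```

```text
pos [0.5863 0.1202 0.2578] yaw 19.6 downerr [ 0.002 -0.   ] shift [ 0.057 -0.022 -0.006] turn 0.001
-0.3260621475295447 [-0.89785841 -0.00227759 -0.05551815]
```

Clear of contact; orbiting clockwise.

send_rows(
  commands=[
    [[0, 0.116, 0.018, 0.25, 0, 0, 0.22], [0, 0.116, 0.018, 0.25, 0, 0, 0.22], [0, 0.116, 0.018, 0.25, 0, 0, 0.22], [0, 0.116, 0.018, 0.25, 0, 0, 0.22], [0, 0.116, 0.018, 0.25, 0, 0, 0.22], [0, 0.116, 0.018, 0.25, 0, 0, 0.22], [0, 0.116, 0.018, 0.25, 0, 0, 0.22], [0, 0.116, 0.018, 0.25, 0, 0, 0.22], [0, 0.116, 0.018, 0.25, 0, 0, 0.22], [0, 0.116, 0.018, 0.25, 0, 0, 0.22], [0, 0.116, 0.018, 0.25, 0, 0, 0.22], [0, 0.116, 0.018, 0.25, 0, 0, 0.22]],
  ],
)

```text
clock: 11.08
tcp_pos: [0.6407, 0.0881, 0.2578]
ee_rot: [0.119, 0.697, 0.119, -0.697]
contact_force: [-0.5, 0.0, -0.1]
gripper_width: 0.218
```

```bash
python3 - <<'E'
from h import *
go(sw(.045,0),.255,SA+np.radians(5-90)); s=observe();print(s['qpos'][5],s['contact_force'])
E
```

```text
pos [0.6407 0.0881 0.2578] yaw -70.7 downerr [0.001 0.   ] shift [ 0.055 -0.001  0.013] turn -0.008
1.1970464512256263 [-0.53858482  0.02756977 -0.06638635]
```

send_rows(
  commands=[
    [[0, 0.116, 0.02, 0.25, 0, 0, 0.22], [0, 0.116, 0.018, 0.25, 0, 0, 0.22], [0, 0.116, 0.018, 0.25, 0, 0, 0.22], [0, 0.116, 0.018, 0.25, 0, 0, 0.22], [0, 0.116, 0.018, 0.25, 0, 0, 0.22], [0, 0.116, 0.018, 0.25, 0, 0, 0.22], [0, 0.116, 0.018, 0.25, 0, 0, 0.22], [0, 0.116, 0.018, 0.25, 0, 0, 0.22], [0, 0.116, 0.018, 0.25, 0, 0, 0.22], [0, 0.116, 0.018, 0.25, 0, 0, 0.22], [0, 0.116, 0.018, 0.25, 0, 0, 0.22], [0, 0.116, 0.018, 0.25, 0, 0, 0.22]],
  ],
)

```text
clock: 12.58
tcp_pos: [0.6091, 0.0331, 0.2582]
ee_rot: [-0.41, 0.578, -0.408, -0.576]
contact_force: [1.6, -0.3, -0.3]
gripper_width: 0.216
```

```bash
python3 - <<'E'
from h import *
go(sw(0,-.045),.255,SA+np.radians(5-180)); s=observe();print(s['qpos'][5],s['contact_force'])
im=camera('scene');cv2.imwrite('pics/s2.png',cv2.resize(im[180:300,120:320,::-1],None,fx=4,fy=4,interpolation=cv2.INTER_CUBIC))
E
```

```text
pos [0.6091 0.0331 0.2582] yaw -160.7 downerr [ 0.004 -0.001] shift [0.064 0.025 0.008] turn -0.008
2.6753857803427517 [ 1.5578457  -0.28191341 -0.34199522]
```

View pics/s2.png

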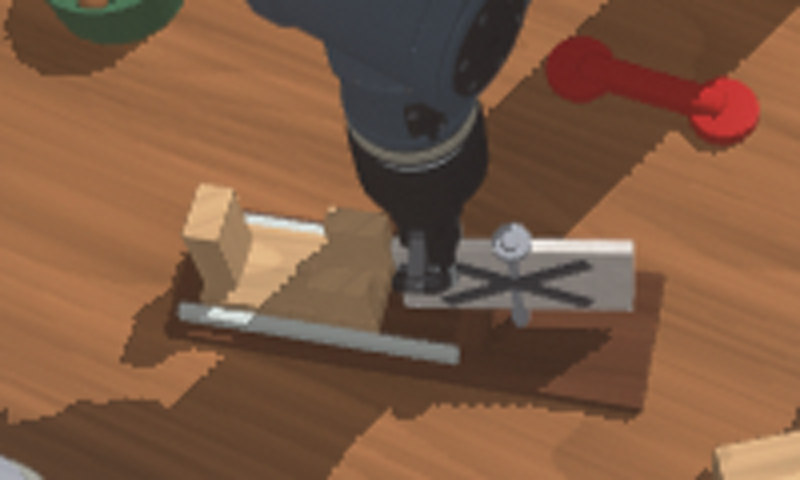

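send_rows(
  commands=[
    [[0, 0.02, 0, 0.16, 0, 0, 0.28], [0, 0, 0, 0, 0, 0, 0.05], [0, 0, 0, 0, 0, 0, 0.05], [0, 0, 0, 0, 0, 0, 0.05], [0, 0, 0, 0, 0, 0, 0.05]],
  ],
  newtons=20,
)

```text
clock: 13.25
tcp_pos: [0.6076, 0.0328, 0.2578]
ee_rot: [-0.431, 0.561, -0.431, -0.56]
contact_force: [-1.6, -0.3, 5.8]
gripper_width: 0.115
```

```bash
python3 - <<'E'
from h import *
go(sw(0,-.045),.255,SA+np.radians(-180)); s=observe();print(s['qpos'][5],s['contact_force'],s['gripper_width'])
E
```

```text
pos [0.6076 0.0328 0.2578] yaw -165.1 downerr [ 0.001 -0.001] shift [ 0.057 -0.006  0.004] turn 0.012
2.752304601841115 [-1.64643266 -0.34468432  5.79685912] 0.1152284192701031
```

send_rows(
  commands=[
    [[0, 0, 0, 0, 0, 0, 0.4], [0, 0, 0, 0, 0, 0, 0.5], [0, 0, 0, 0, 0, 0, 0.5], [-0.5, 0, 0, 0, 0, 0, 0.6], [-0.5, 0, 0, 0, 0, 0, 0.7], [-0.5, 0, 0, -0.3, 0, 0, 0.8], [0, 0, 0, -0.3, 0, 0, 0.8], [0, 0, 0, -0.3, 0, 0, 0.8], [0, 0, 0, -0.3, 0, 0, 0.8], [0, 0, 0, -0.3, 0, 0, 0.8], [0, 0, 0, -0.3, 0, 0, 0.8], [0, 0, 0, -0.3, 0, 0, 0.8]],
  ],
)

```text
clock: 14.75
tcp_pos: [0.6074, 0.0331, 0.3316]
ee_rot: [0.073, -0.703, 0.073, 0.703]
contact_force: [-0.1, -0.5, -1.2]
gripper_width: 0.8
```

send_rows(
  commands=[
    [[0, 0, 0, -0.3, 0, 0, 0.8], [0, 0, 0, -0.3, 0, 0, 0.8], [0, 0, 0, -0.3, 0, 0, 0.8], [0, 0.6, 0, 0, 0, 0, 0.8], [0, 0.6, 0, 0, 0, 0, 0.8], [0, 0.6, 0, 0, 0, 0, 0.8], [0, 0.6, 0, 0, 0, 0, 0.8], [0, 0.6, 0, 0, 0, 0, 0.8], [0, 0, 0, 0, 0, 0, 0.8]],
  ],
)

```text
clock: 15.88
tcp_pos: [0.6462, -0.1142, 0.3316]
ee_rot: [0.09, 0.702, 0.09, -0.701]
contact_force: [0.1, -0.0, 0.4]
gripper_width: 0.801
```

```bash
python3 - <<'E'
from h import *
go(sw(0,-.201),.236,SA+np.pi/2)
c=cal('wrist'); im=camera('wrist')[:,:,::-1].copy()
def P(l): return proj('wrist',[[*sw(a,b),z] for a,b,z in l],c)
k=1.4
im=cv2.resize(im,None,fx=k,fy=k,interpolation=cv2.INTER_CUBIC)
def poly(l,col): cv2.polylines(im,[np.int32(P(l)*k)],True,col,1)
L=-.152
poly([(.02,L-.06,.1),(-.02,L-.06,.1),(-.02,L-.036,.1),(.02,L-.036,.1)],(0,0,255))
poly([(.005,.075,.12),(-.005,.075,.12),(-.005,-.075,.12),(.005,-.075,.12)],(255,0,0))
cv2.imwrite('pics/w3.png',im)
E
```

```text
pos [ 0.6462 -0.1142  0.3316] yaw -75.4 downerr [ 0.001 -0.   ] shift [1.911 0.076 0.004] turn 0.002
```

View pics/w3.png

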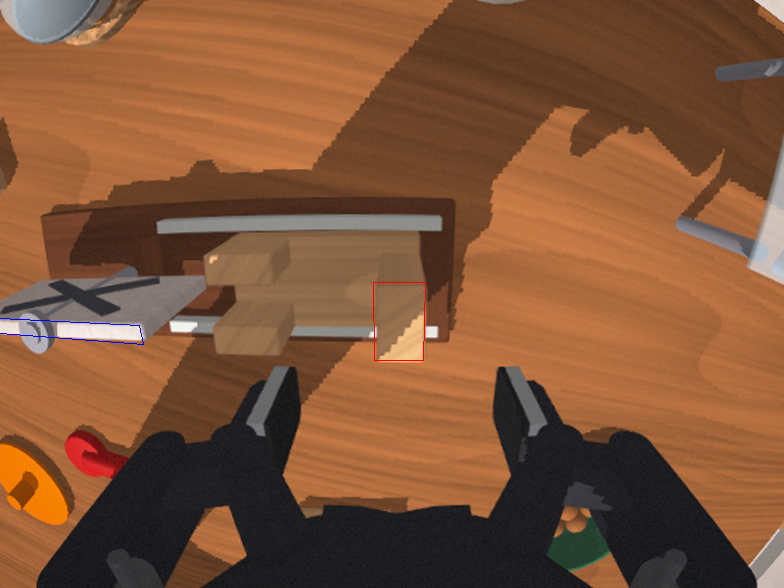

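send_rows(
  commands=[
    [[0.4, 0.07, 0, 0, 0, 0, 0.8], [0.5, 0, 0, 0, 0, 0, 0.8], [0.5, 0, 0, 0, 0, 0, 0.8], [0.5, 0, 0, 0, 0, 0, 0.8], [0, 0, 0, 0, 0, 0, 0.1], [0, 0, 0, 0, 0, 0, 0.1], [0, 0, 0, 0, 0, 0, 0.1], [0, 0, 0, 0, 0, 0, 0.1], [0, 0, 0, 0, 0, 0, 0.1]],
  ],
  newtons=40,
)

```text
clock: 17.05
tcp_pos: [0.6471, -0.1155, 0.2377]
ee_rot: [0.091, 0.702, 0.091, -0.701]
contact_force: [0.4, -0.4, 0.5]
gripper_width: 0.276
```

send_rows(
  commands=[
    [[0, -0.12, 0, 0, 0, 0, 0.1], [0, -0.12, 0, 0, 0, 0, 0.1], [0, -0.12, 0, 0, 0, 0, 0.1], [0, -0.12, 0, 0, 0, 0, 0.1], [0, -0.12, 0, 0, 0, 0, 0.1], [0, -0.12, 0, 0, 0, 0, 0.1], [0, -0.12, 0, 0, 0, 0, 0.1], [0, -0.12, 0, 0, 0, 0, 0.1], [0, 0, 0, 0, 0, 0, 0.1]],
  ],
)

```text
clock: 18.18
tcp_pos: [0.6347, -0.0684, 0.2376]
ee_rot: [0.091, 0.702, 0.091, -0.701]
contact_force: [2.2, -1.4, 5.9]
gripper_width: 0.274
```

```bash
python3 - <<'E'
from h import *
go(sw(0,-.146),.236,SA+np.pi/2); s=observe();print(s['contact_force'],s['gripper_width'])
E
```

```text
pos [ 0.6347 -0.0684  0.2376] yaw -75.2 downerr [ 0.002 -0.   ] shift [ 0.033 -0.079  0.01 ] turn 0.008
[ 2.19866628 -1.3683389   5.92621165] 0.2735454693586382
```

send_rows(
  commands=[
    [[0, -0.04, 0, 0, 0, 0, 0.1], [0, -0.04, 0, 0, 0, 0, 0.1], [0, -0.03, 0, 0, 0, 0, 0.1], [0, 0, 0, 0, 0, 0, 0.1], [0, 0, 0, 0, 0, 0, 0.1]],
  ],
)

```text
clock: 18.8
tcp_pos: [0.6336, -0.0643, 0.2377]
ee_rot: [0.092, 0.702, 0.09, -0.7]
contact_force: [1.6, -5.2, 4.9]
gripper_width: 0.275
```

```bash
python3 - <<'E'
from h import *
go(sw(0,-.146),.236,SA+np.pi/2); s=observe();print(s['contact_force'],s['gripper_width'])
E
```

```text
pos [ 0.6336 -0.0643  0.2377] yaw -75.2 downerr [ 0.003 -0.002] shift [0.034 0.005 0.01 ] turn 0.008
[ 1.60394634 -5.19792366  4.8660647 ] 0.2747841909084251
```

send_rows(
  commands=[
    [[0, 0.01, 0, 0, 0, 0, 0.6], [0, 0, 0, 0, 0, 0, 0.8], [0, 0, 0, 0, 0, 0, 0.8], [-0.5, 0, 0, 0, 0, 0, 0.8], [-0.6, 0, 0, 0, 0, 0, 0.8], [-0.6, 0, 0, 0, 0, 0, 0.8], [-0.6, 0, 0, 0, 0, 0, 0.8], [0, 0, 0, 0, 0, 0, 0.8]],
  ],
)

```text
clock: 19.8
tcp_pos: [0.6338, -0.064, 0.3542]
ee_rot: [0.092, 0.703, 0.09, -0.699]
contact_force: [0.5, -0.1, -0.3]
gripper_width: 0.802
```

```bash
python3 - <<'E'
from h import *
go([.529,.362],.355); print(observe()['qpos'][[0,5]])
E
```

```text
pos [ 0.6338 -0.064   0.3542] yaw -75.2 downerr [ 0.005 -0.001] shift [-0.037 -8.773 -0.152] turn 0
[-0.27591269  1.03626258]
```

send_rows(
  commands=[
    [[0, -0.73, -0.01, 0, 0, 0, 0.8], [0, -0.73, -0.01, 0, 0, 0, 0.8], [0, -0.73, -0.01, 0, 0, 0, 0.8], [0, -0.73, -0.01, 0, 0, 0, 0.8], [0, -0.73, -0.01, 0, 0, 0, 0.8], [0, -0.73, -0.01, 0, 0, 0, 0.8], [0, -0.73, -0.01, 0, 0, 0, 0.8], [0, -0.73, -0.01, 0, 0, 0, 0.8], [0, -0.73, -0.01, 0, 0, 0, 0.8], [0, -0.73, -0.01, 0, 0, 0, 0.8], [0, -0.73, -0.01, 0, 0, 0, 0.8], [0, -0.73, -0.01, 0, 0, 0, 0.8]],
  ],
)

```text
clock: 21.3
tcp_pos: [0.5261, 0.3618, 0.3498]
ee_rot: [-0.091, -0.7, -0.091, 0.702]
contact_force: [0.6, -0.3, 0.6]
gripper_width: 0.804
```

send_rows(
  commands=[
    [[0, 0, 0, 0, 0, 0, 0.8], [0, 0, 0, 0, 0, 0, 0.8]],
  ],
)

```text
clock: 21.55
tcp_pos: [0.5267, 0.3605, 0.3504]
ee_rot: [-0.092, -0.7, -0.091, 0.702]
contact_force: [-0.2, -0.5, 0.3]
gripper_width: 0.799
```

```bash
python3 - <<'E'
from h import *
go([.529,.362],.241)
c=cal('wrist'); im=camera('wrist')[:,:,::-1].copy()
k=1.4
im=cv2.resize(im,None,fx=k,fy=k,interpolation=cv2.INTER_CUBIC)
a=np.linspace(0,6.283,60)
def circ(x,y,z,r,col): cv2.polylines(im,[np.int32(proj('wrist',np.c_[x+r*np.cos(a),y+r*np.sin(a),0*a+z],c)*k)],True,col,1)
circ(.529,.362,.063,.062,(0,0,255));circ(.529,.362,.095,.012,(0,0,255))
cv2.imwrite('pics/w4.png',im)
E
```

```text
pos [0.5267 0.3605 0.3504] yaw -75.2 downerr [-0.002 -0.002] shift [ 2.189 -0.019 -0.058] turn 0
```

View pics/w4.png

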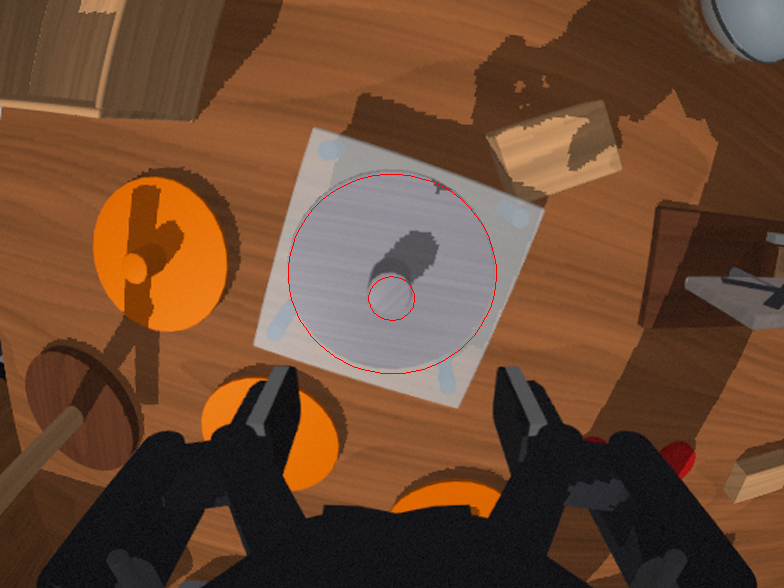

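send_rows(
  commands=[
    [[0.2, -0.02, -0.06, 0, 0, 0, 0.8], [0.5, 0, 0, 0, 0, 0, 0.8], [0.5, 0, 0, 0, 0, 0, 0.8], [0.5, 0, 0, 0, 0, 0, 0.7], [0.45, 0, 0, 0, 0, 0, 0.7], [0, 0, 0, 0, 0, 0, 0.1], [0, 0, 0, 0, 0, 0, 0.1], [0, 0, 0, 0, 0, 0, 0.1], [0, 0, 0, 0, 0, 0, 0.1], [0, 0, 0, 0, 0, 0, 0.1]],
  ],
  newtons=50,
)

```text
clock: 22.85
tcp_pos: [0.5298, 0.3626, 0.2449]
ee_rot: [0.091, 0.702, 0.091, -0.701]
contact_force: [-0.1, -1.1, 0.4]
gripper_width: 0.26
```

```bash
python3 - <<'E'
from h import *
go([.529,.362],.36); s=observe();print(s['contact_force'],s['gripper_width'])
E
```

```text
pos [0.5298 0.3626 0.2449] yaw -75.2 downerr [0.001 0.   ] shift [-2.302  0.007  0.017] turn 0
[-0.11486646 -1.08962078  0.36658199] 0.2600489904918025
```

send_rows(
  commands=[
    [[-0.3, 0, 0, 0, 0, 0, 0.1], [-0.6, 0, 0, 0, 0, 0, 0.1], [-0.7, 0, 0, 0, 0, 0, 0.1], [-0.7, 0, 0, 0, 0, 0, 0.1], [-0.5, 0, 0, 0, 0, 0, 0.1], [0, 0, 0, 0, 0, 0, 0.1]],
  ],
)

```text
clock: 23.6
tcp_pos: [0.5301, 0.3629, 0.3877]
ee_rot: [0.09, 0.703, 0.092, -0.699]
contact_force: [-0.3, -0.3, -2.6]
gripper_width: 0.263
```

```bash
python3 - <<'E'
from h import *
from scipy.optimize import least_squares
a=np.linspace(0,2*np.pi,48,endpoint=False);U=np.c_[np.cos(a),np.sin(a)]
obs={}
for n,(y0,y1,x0,x1) in {'top':(160,260,400,480),'scene':(140,210,110,190)}.items():
    h=cv2.cvtColor(cv2.imread(f'pics/{n}0.png'),cv2.COLOR_BGR2HSV)
    m=np.zeros(h.shape[:2],np.uint8); m[y0:y1,x0:x1]=cv2.inRange(h,(45,60,15),(95,255,255))[y0:y1,x0:x1]
    c=max(cv2.findContours(m,0,2)[0],key=cv2.contourArea)[:,0].astype(float)
    obs[n]=(c@U.T).max(0)+.5
C={n:cal(n) for n in obs}
def res(p,ns=('top','scene')):
    o=[]
    for n in ns:
        P=np.vstack([np.c_[p[0]+r*np.cos(a),p[1]+r*np.sin(a),0*a+z] for r,z in((.056,.05),(p[2],0.))])
        o.append((proj(n,P,C[n])@U.T).max(0)-obs[n])
    return np.concatenate(o)
for ns in(('top','scene'),('top',),('scene',)):
    r=least_squares(res,[.47,-.32,.045],loss='soft_l1',bounds=([0,-1,.02],[1,0,.056]),kwargs={'ns':ns});print(ns,r.x.round(4),np.abs(res(r.x,ns)).mean().round(2))
go(r.x[:2],.38); print(observe()['gripper_width'])
E
```

```text
('top', 'scene') [ 0.4692 -0.3244  0.0483] 0.26
('top',) [ 0.4688 -0.3237  0.048 ] 0.25
('scene',) [ 0.4698 -0.3247  0.0477] 0.15
pos [0.5301 0.3629 0.3877] yaw -75.2 downerr [0.006 0.003] shift [ 0.107 12.987  4.683] turn 0
0.262742963273397
```

send_rows(
  commands=[
    [[0, 0.4, 0.14, 0, 0, 0, 0.1], [0, 0.6, 0.22, 0, 0, 0, 0.1], [0, 0.6, 0.22, 0, 0, 0, 0.1], [0, 0.6, 0.22, 0, 0, 0, 0.1], [0, 0.6, 0.22, 0, 0, 0, 0.1], [0, 0.6, 0.22, 0, 0, 0, 0.1], [0, 0.6, 0.22, 0, 0, 0, 0.1], [0, 0.6, 0.22, 0, 0, 0, 0.1], [0, 0.6, 0.22, 0, 0, 0, 0.1], [0, 0.6, 0.22, 0, 0, 0, 0.1], [0, 0.6, 0.22, 0, 0, 0, 0.1], [0, 0.6, 0.22, 0, 0, 0, 0.1]],
  ],
)

```text
clock: 25.1
tcp_pos: [0.4939, -0.0101, 0.383]
ee_rot: [-0.091, -0.7, -0.091, 0.703]
contact_force: [-0.0, 0.2, -1.8]
gripper_width: 0.264
```

send_rows(
  commands=[
    [[0, 0.6, 0.22, 0, 0, 0, 0.1], [0, 0.6, 0.22, 0, 0, 0, 0.1], [0, 0.6, 0.22, 0, 0, 0, 0.1], [0, 0.6, 0.22, 0, 0, 0, 0.1], [0, 0.6, 0.22, 0, 0, 0, 0.1], [0, 0.6, 0.22, 0, 0, 0, 0.1], [0, 0.6, 0.22, 0, 0, 0, 0.1], [0, 0.6, 0.22, 0, 0, 0, 0.1], [0, 0.6, 0.2, 0, 0, 0, 0.1], [0, 0.3, 0.1, 0, 0, 0, 0.1], [0, 0, 0, 0, 0, 0, 0.1], [0, 0, 0, 0, 0, 0, 0.1]],
  ],
)

```text
clock: 26.6
tcp_pos: [0.4681, -0.3092, 0.3838]
ee_rot: [-0.09, -0.701, -0.092, 0.702]
contact_force: [-0.6, -0.0, -2.5]
gripper_width: 0.265
```

```bash
python3 - <<'E'
from h import *
go([.4692,-.3244],.26); print(observe()['gripper_width'])
E
```

```text
pos [ 0.4681 -0.3092  0.3838] yaw -75.2 downerr [-0.002  0.002] shift [2.474 0.304 0.055] turn 0
0.2650098393656951
```

Align, descend to a hover just above the rim, and check.

send_rows(
  commands=[
    [[0, 0.3, 0.055, 0, 0, 0, 0.1], [0.4, 0, 0, 0, 0, 0, 0.1], [0.5, 0, 0, 0, 0, 0, 0.1], [0.5, 0, 0, 0, 0, 0, 0.1], [0.5, 0, 0, 0, 0, 0, 0.1], [0.4, 0, 0, 0, 0, 0, 0.1], [0, 0, 0, 0, 0, 0, 0.1], [0, 0, 0, 0, 0, 0, 0.1]],
  ],
)

```text
clock: 27.6
tcp_pos: [0.4702, -0.326, 0.27]
ee_rot: [0.092, 0.702, 0.091, -0.701]
contact_force: [-0.4, -0.8, -2.6]
gripper_width: 0.258
```

```bash
python3 - <<'E'
from h import *
go([.4692,-.3244],.237)
c=cal('scene'); im=camera('scene')[:,:,::-1].copy()
a=np.linspace(0,6.283,60); x0,y0,k=90,110,5
im=cv2.resize(im[y0:y0+120,x0:x0+160],None,fx=k,fy=k,interpolation=cv2.INTER_CUBIC)
def circ(z,r,col): cv2.polylines(im,[np.int32((proj('scene',np.c_[.4692+r*np.cos(a),-.3244+r*np.sin(a),0*a+z],c)-[x0,y0]+.5)*k)],True,col,1)
z=tool()[0][2]-.195
circ(.05,.056,(0,255,0));circ(z+.013,.062,(0,0,255)); circ(z+.045,.012,(0,0,255))
cv2.imwrite('pics/s3.png',im); print(z)
E
```

```text
pos [ 0.4702 -0.326   0.27  ] yaw -75.2 downerr [ 0.001 -0.001] shift [ 0.66  -0.037  0.013] turn 0
0.07529906132490283
```

View pics/s3.png

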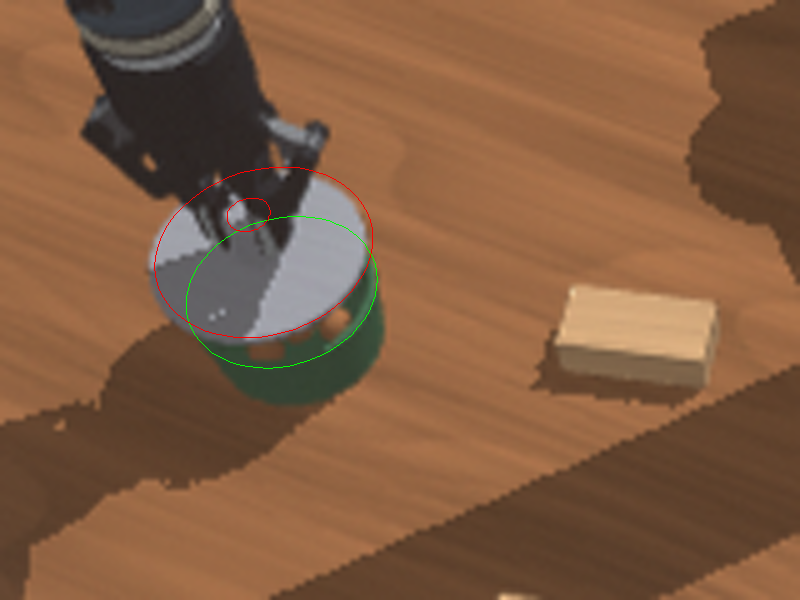

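send_rows(
  commands=[
    [[0.15, -0.04, 0.01, 0, 0, 0, 0.1], [0.2, 0, 0, 0, 0, 0, 0.1], [0.15, 0, 0, 0, 0, 0, 0.1], [0.1, 0, 0, 0, 0, 0, 0.1], [0, 0, 0, 0, 0, 0, 0.1], [0, 0, 0, 0, 0, 0, 0.1]],
  ],
)

```text
clock: 28.4
tcp_pos: [0.4688, -0.3239, 0.2394]
ee_rot: [0.091, 0.701, 0.091, -0.701]
contact_force: [-0.3, -1.4, -2.1]
gripper_width: 0.26
```

send_rows(
  commands=[
    [[0.03, 0, 0, 0, 0, 0, 0.1], [0.02, 0, 0, 0, 0, 0, 0.1], [0, 0, 0, 0, 0, 0, 0.1], [0, 0, 0, 0, 0, 0, 0.1]],
  ],
)

```text
clock: 28.9
tcp_pos: [0.4688, -0.3239, 0.2374]
ee_rot: [0.091, 0.701, 0.091, -0.701]
contact_force: [-0.9, 0.1, 5.3]
gripper_width: 0.262
```

```bash
python3 - <<'E'
from h import *
go([.4692,-.3244],.237); print(observe()['contact_force'])
E
```

```text
pos [ 0.4688 -0.3239  0.2374] yaw -75.2 downerr [ 0.    -0.001] shift [ 0.008  0.013 -0.005] turn 0
[-0.85218938  0.12904024  5.2707138 ]
```

Contact with the rim (force flipped to +5 N). Release and back off.

send_rows(
  commands=[
    [[0, 0, 0, 0, 0, 0, 0.4], [0, 0, 0, 0, 0, 0, 0.6], [0, 0, 0, 0, 0, 0, 0.7], [0, 0, 0, 0, 0, 0, 0.7], [-0.3, 0, 0, 0, 0, 0, 0.7], [-0.6, 0, 0, 0, 0, 0, 0.7], [-0.7, 0, 0, 0, 0, 0, 0.7], [-0.7, 0, 0, 0, 0, 0, 0.7], [-0.5, 0.5, 0.3, 0, 0, 0, 0.7], [0, 0.6, 0.5, 0, 0, 0, 0.7], [0, 0.6, 0.5, 0, 0, 0, 0.7], [0, 0.6, 0.5, 0, 0, 0, 0.7]],
  ],
)

```text
clock: 30.4
tcp_pos: [0.4105, -0.4588, 0.3782]
ee_rot: [0.092, 0.701, 0.091, -0.701]
contact_force: [-0.2, 0.5, 0.1]
gripper_width: 0.702
```

```bash
python3 - <<'E'
from h import *
p,r=tool();print(p)
a=np.linspace(0,6.283,60); out=[]
for n,x0,y0 in(('scene',100,120),('scene',155,205),('top',395,165),('top',245,112)):
    c=cal(n); im=camera(n)[:,:,::-1].copy(); k=4 ; w,h=(72,75) if x0 in(100,395) else (128,75)
    im=cv2.resize(im[y0:y0+h,x0:x0+w],None,fx=k,fy=k,interpolation=cv2.INTER_CUBIC)
    f=lambda P:np.int32((proj(n,P,c)-[x0,y0]+.5)*k)
    for z,rr in((.055,.062),(.087,.012)):
        cv2.polylines(im,[f(np.c_[.4692+rr*np.cos(a),-.3244+rr*np.sin(a),0*a+z])],True,(0,0,255),1)
    L=-.098
    for l in([(.02,L-.06,.1),(-.02,L-.06,.1),(-.02,L-.036,.1),(.02,L-.036,.1)],[(.005,.075,.12),(-.005,.075,.12),(-.005,-.075,.12),(.005,-.075,.12)]):
        cv2.polylines(im,[f([[*sw(u,v),z] for u,v,z in l])],True,(255,0,0),1)
    out.append(im)
cv2.imwrite('pics/fin.png',np.vstack([np.hstack(out[:2]),np.hstack(out[2:])]))
E
```

```text
[ 0.41047309 -0.45878113  0.37821212]
```

View pics/fin.png

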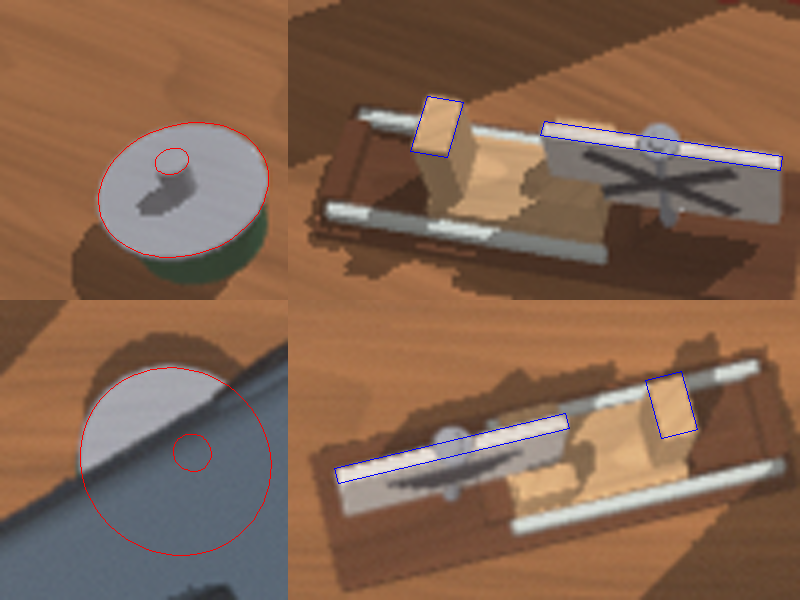

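send_rows(
  commands=[
    [[0, 0, 0, 0, 0, 0, 0.7], [0, 0, 0, 0, 0, 0, 0.7], [0, 0, 0, 0, 0, 0, 0.7]],
  ],
)

```text
clock: 30.98
tcp_pos: [0.4115, -0.4572, 0.3769]
ee_rot: [-0.091, -0.701, -0.092, 0.701]
contact_force: [0.1, 0.6, 0.4]
gripper_width: 0.701
```

```bash
python3 -c "
from rig import *
print(hand_in())"
```

```text
the job is handed in; nothing more can be done
None
```

The job is done and handed in at about 31 s; the hand-in gives no verdict.

- **Lock and sign:** I gripped the lock by its post and slid it about 50 mm out. I then swung the sign half a turn clockwise, squared it with the jaws, and pushed the lock back until it met the inner stop.
- **Cover:** I lifted the steel cover from the rack, lowered it onto the green dish until I felt the rim, released it and backed the arm away.

**Last checks:** In the scene and top views, the lock post and sign edge lay on the outlines drawn for fully home and half a turn, with the crossed bars facing away from the robot. In the scene view the cover disc and grip lay on the outline for a seated, level cover. The arm hid most of the cover in the top view, but the visible part matched. Gripper force was near zero at the end. None of these checks failed or disagreed.

I did not measure the foot toy and the two pine blocks again. I kept the arm well clear of them, and nothing in the pictures or forces suggested contact.

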